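# Make up two chocolate gift trays

### The arm

A 6-joint arm with a two-finger parallel gripper is mounted at the origin on the work surface. World frame = base frame: x ahead of the robot, y to its left, z up, the work surface at z = 0. Lengths are in mm, angles in rad, forces in N, time in s.
With the tool pointing down it reaches from about 275 to 750 mm from the base axis. Payload 10.2 kg.
Tool frame: the origin (TCP) lies at the very end of the fingers, on their centre line; the grasp point (between the pads) lies 19 mm behind it; x points along the fingers, y is the direction in which the jaws open and shut, and the axes are right-handed (so a half turn about x gives the same grasp; the last joint's range is limited). The gripper opens to 85 mm and grips with 20 to 120 N. Pads are 22 mm wide; open, the fingers measure 114 mm over their backs; the gripper's body (76 mm by 85 mm) begins 54 mm behind the grasp point. The pads swing forward as they close: fully open they stand 13 mm farther back than shut.
Start: joints at [-0.223, 0.313, 1.498, -0, 1.331, -0.223], TCP at [525.006, -0.013, 231.294] pointing down, gripper open.
Joint ranges: [-2.94, 2.94], [-0.97, 2.17], [0.19, 2.56], [-1.23, 4.37], [0.02, 3.11], [-2.88, 2.88]. Speed limits (rad/s): [2.39, 2.39, 3.01, 3.14, 3.14, 3.14].

### API

Orientations are given as a unit quaternion [w, x, y, z].
In Python, from rig import ctrl, viewer, order gives the robot as it stands. The module is installed in compiled form; this text tells all that it offers.
- The arm moves only by the tool carry_out, never from a script. Its argument "deltas" is a list of rows, each a list of 7 numbers: the gripper command: -1 is fully open, 1 is shut, values between are in proportion, then the shift along the tool's x, y, z in mm, then the turn, a rotation vector about the tool's x, y, z in degrees. A call has exactly 5 rows; each row is the pose to reach, as a shift and turn from the pose commanded when the call began, along the tool's axes at that moment; what a row does not reach only later rows make up. A row lasts 1/8 s, in which the tool goes at most 62.5 mm and 10.7 degrees, less where a joint would pass 70% of its speed; a pose out of reach is approached as far as the arm can. A call with a gripper value outside its range is refused whole. The fingers move at their own pace and stop on an object; "newtons" is the grip in N (left out, the last holds). Time passes only in rows, so rows that repeat a pose let the fingers close, or fill a call up. It gives the time, the measured TCP pose, the force and the opening at its end, in the units of the state.
- ctrl.sense(): the state, without advancing time (a new reading comes with each control period).
- viewer.capture(name): name is "scene" or "side" or "wrist"; returns the picture (420x560x3 uint8, red, green, blue); there is no depth.
- viewer.calibration(name): a dict with "fx", "fy", "cx", "cy" (pixels), "k1" (the pictures are not rectified: a ray, as slopes to the right and down, at radius r is drawn at 1 + k1 r^2 times it, then the intrinsics apply), "xyz" and "attitude" of the camera in the world; the wrist camera has in their place "T_tool_cam" (4x4, takes a point from camera to tool coordinates, whose origin is the TCP and whose axes are the tool frame's). Camera axes: x right, y down, z forward; pixel columns grow to the right and rows downward; lengths in mm; the calibration is good to about 2 mm. A picture is of the moment at which its call begins: read the wrist's pose just before it. calibration takes no time and is no camera call.
- order.finish_job(): hands the job in, once; it reports no verdict.
The state is a dict: "time_s": time; "joints": joint angles; "dq": joint speeds; "tau": joint torques, N m; "eef_pos": TCP position; "ee_rot": TCP orientation; "force": force on the tool from outside, world axes, zero at the start; "wrist_torque": the same for the moment, N m; "grip_width": opening from 0.0 (shut) to 1.0 (fully open).
Only numpy, scipy, OpenCV 4.12 (cv2) and the standard library are available. Lean on these libraries where they do the work, as an engineer would, in place of code of your own. Each camera call takes 0.05 s, during which the arm holds its last target. There are 200 camera calls.

### The job

Make up two gift trays from the stock on the parchment. The blue tray gets the dark chocolate bar and the tin with the green lid; the yellow tray gets the pink ruby bar and the amber jar with the black lid: each bar flat in the long pocket, lying along it, each tin or jar upright in the square pocket, all seated on the pocket floors. Set things down gently rather than dropping them, and leave the white bar, the bowl and the spatula where they are.

Things in the scene. Friction and masses are not known exactly. Their poses are not given: they have to be found in the camera images.
- dark_bar: The dark, nearly black-brown chocolate bar, moulded in 2 x 4 segments: 90 mm long (its x), 44 mm wide (its y), 16 mm thick, 0.06 to 0.11 kg. Origin: centre of its underside; z up. Lies flat among the stock, on the parchment on the bench.
- ruby_bar: The pink (ruby) chocolate bar, moulded in 2 x 4 segments: 90 mm long (its x), 44 mm wide (its y), 16 mm thick, 0.06 to 0.11 kg. Origin: centre of its underside; z up. Lies flat among the stock, on the parchment on the bench.
- white_bar: The cream-white chocolate bar, moulded in 2 x 4 segments: 90 mm long (its x), 44 mm wide (its y), 16 mm thick, 0.06 to 0.11 kg. Origin: centre of its underside; z up. Lies flat among the stock, on the parchment on the bench. It stays where it is.
- nib_jar: Small amber glass jar with a black lid, 44 mm diameter, 45 mm high, 0.08 to 0.15 kg, standing upright among the stock on the bench. Origin: centre of its underside; z up.
- cocoa_tin: Small aluminium tin with a bright green lid, a plain cylinder 44 mm diameter, 42 mm high, 0.06 to 0.13 kg, standing upright among the stock on the bench. Origin: centre of its underside; z up. The lid does not come off.
- blue_tray: Blue gift tray fixed to the bench, 76 mm (its x) by 190 mm (its y), with two pockets with white floors 3 mm above the bench; the rims round them are 8 mm wide, their tops 8 mm above the bench. Long pocket: 60 (x) by 106 mm (y), centred at x = 0, y = -34 mm from the origin; square pocket: 60 by 60 mm, centred at x = 0, y = +57 mm. Origin: centre of the underside, on the bench; z up.
- yellow_tray: Yellow gift tray fixed to the bench, 76 mm (its x) by 190 mm (its y), with two pockets with white floors 3 mm above the bench; the rims round them are 8 mm wide, their tops 8 mm above the bench. Long pocket: 60 (x) by 106 mm (y), centred at x = 0, y = -34 mm from the origin; square pocket: 60 by 60 mm, centred at x = 0, y = +57 mm. Origin: centre of the underside, on the bench; z up.
- bowl: Loose white ceramic bowl, 100 mm across, 45 mm high, standing to the robot's left of the trays. Origin: centre of its underside. It stays where it is.
- spatula: Loose spatula, steel blade and brown wooden handle, about 250 mm long, lying on the robot's right roughly along its x. Origin: near its middle, at the underside. It stays where it is.
Mind the look-alikes: they are no part of the job. There is more than one size of the dark_bar; the job needs the middle-sized.

How it is judged:
By the outcome, as a careful person would: the job done as asked, in the order asked, and still so for the second after the job is handed in, with the robot touching nothing.
It also fails if it takes over 104 s, if anything falls off the work surface, if the arm or the gripper's body presses on something with over 40 N, if the wrist force passes 120 N, or if a joint passes its speed limit or range.

## Working session

There is one attempt and no reset: what is moved stays moved. The work goes in short steps, Python scripts to look and compute and a tool call to move; the robot and the scene stay as the last step left them, time stands still between calls to the robot, and variables do not carry over. Pictures are saved under pics/ and viewed, about 12 in all and at most 16, crops included, and the job is handed in when it is done.

Besides the shell and the picture viewer there is one more tool, called after ">>>" as name(argument=value, ...) on one line, values as JSON. carry_out: Moves the arm, as the interface text tells. Its arguments: {"type":"object","properties":{"deltas":{"type":"array"},"newtons":{"type":"number"}},"required":["deltas"]}

```bash
mkdir -p pics; python3 - <<'E'
from rig import ctrl, viewer, order
import cv2,numpy as np
np.set_printoptions(precision=4,suppress=True)
print(ctrl.sense())
for n in ("scene","side","wrist"):
    print(n,viewer.calibration(n))
    cv2.imwrite(f"pics/{n}0.png",viewer.capture(n)[:,:,::-1])
E
```

```text
{'time_s': 0.0, 'joints': array([-0.2234,  0.3135,  1.4984, -0.    ,  1.331 , -0.2234]), 'dq': array([-0.0001, -0.0013,  0.0001, -0.0008,  0.0016, -0.0018]), 'tau': array([ -0.0006, -41.2261, -25.9742,  -0.0004,   0.0041,  -0.    ]), 'eef_pos': array([524.7433,   0.0534, 230.7333]), 'ee_rot': array([ 0.4996,  0.4997,  0.5004, -0.5002]), 'force': array([ 0.7318, -0.2766, -0.1293]), 'wrist_torque': array([-0.0466, -0.0533,  0.0259]), 'grip_width': 1.00377859641818}
scene {'fx': 451.71961406689917, 'fy': 451.71961406689917, 'cx': 275.55138142689293, 'cy': 208.0664624367177, 'k1': -0.03909216009005621, 'xyz': array([847.4241, 436.8792, 909.1279]), 'attitude': array([-0.0911,  0.3304,  0.8993, -0.2717])}
side {'fx': 529.3302802173918, 'fy': 529.3302802173918, 'cx': 289.39310232907155, 'cy': 209.97955957536882, 'k1': -0.0809949996456446, 'xyz': array([-50.6419, 941.3879, 966.6683]), 'attitude': array([ 0.1122, -0.2195,  0.8797, -0.4067])}
wrist {'fx': 347.80863305030744, 'fy': 347.80863305030744, 'cx': 280.6504755489969, 'cy': 213.0659965478298, 'k1': -0.032908547375913186, 'T_tool_cam': array([[   0.0001,   -0.326 ,    0.9454, -142.1947],
       [   1.    ,   -0.0002,   -0.0002,    0.0702],
       [   0.0003,    0.9454,    0.326 ,  -84.2589],
       [   0.    ,    0.    ,    0.    ,    1.    ]])}
```

View pics/scene0.png

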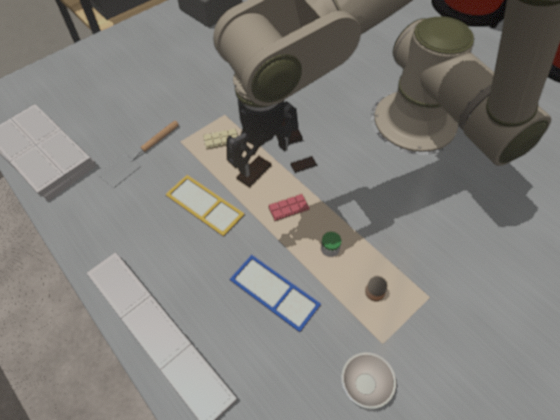

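View pics/side0.png

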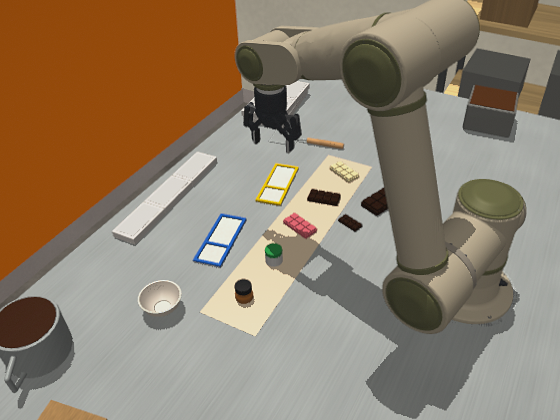

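View pics/wrist0.png

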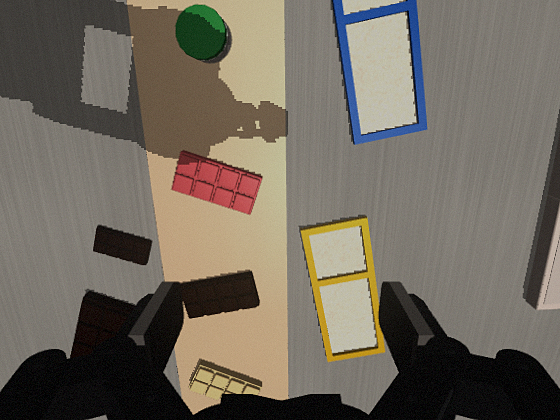

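Wrist view: ruby bar (217,182), middle dark bar on the parchment (220,294). Dark look-alikes: small (123,245) and large (105,330), both off the parchment. White bar (227,380), green tin (202,32), blue tray (385,75), yellow tray (342,288). The jar is at scene (376,288). My choice is the middle-sized dark bar at (220,294), and I'll check it by measuring sizes.

```bash
cat > h.py <<'E'
from rig import ctrl, viewer
import cv2, numpy as np
from scipy.spatial.transform import Rotation as R
np.set_printoptions(precision=1,suppress=True)
def rot(q): return R.from_quat(q,scalar_first=True).as_matrix()
def cam(n,s):
    c=viewer.calibration(n)
    if n=="wrist":
        T=c["T_tool_cam"]; W=rot(s["ee_rot"]); return c,W@T[:3,:3],W@T[:3,3]+s["eef_pos"]
    return c,rot(c["attitude"]),np.array(c["xyz"])
def world(px,z,C):
    c,M,o=C
    p=(np.asarray(px,float).reshape(-1,2)-[c["cx"],c["cy"]])/[c["fx"],c["fy"]]
    u=p.copy()
    for _ in range(8): u=p/(1+c["k1"]*(u**2).sum(1,keepdims=True))
    d=np.c_[u,np.ones(len(u))]@M.T
    return (o+d*((z-o[2])/d[:,2])[:,None])[:,:2]
def look(n,f):
    s=ctrl.sense(); im=viewer.capture(n)[:,:,::-1].copy(); cv2.imwrite(f"pics/{f}.png",im)
    return s,im,cam(n,s)
RNG=dict(blue=[(100,120,60),(125,255,255)],yellow=[(18,150,110),(32,255,255)],pink=[(165,90,80),(180,255,255)],
 green=[(55,100,30),(85,255,255)],dark=[(0,20,0),(180,255,62)],amber=[(3,120,40),(16,255,200)])
def blobs(im,col,z,C,roi=None,amin=150):
    hsv=cv2.cvtColor(im,cv2.COLOR_BGR2HSV); m=cv2.inRange(hsv,*map(np.array,RNG[col]))
    if roi: k=np.zeros_like(m); k[roi[1]:roi[3],roi[0]:roi[2]]=255; m&=k
    m=cv2.morphologyEx(m,cv2.MORPH_OPEN,np.ones((3,3)))
    out=[]
    for c in cv2.findContours(m,cv2.RETR_EXTERNAL,cv2.CHAIN_APPROX_NONE)[0]:
        if cv2.contourArea(c)<amin: continue
        w=world(c,z,C).astype(np.float32); (cx,cy),sz,a=cv2.minAreaRect(w)
        if sz[0]<sz[1]: a+=90; sz=sz[::-1]
        out.append((col,c.reshape(-1,2).mean(0),np.array([cx,cy]),np.array(sz),round((a+90)%180-90,1)))
    return out
def show(*l):
    for b in l:
        for x in b: print(x[0],"px",x[1],"xy",x[2],"size",x[3],"long-axis deg",x[4])
E
python3 - <<'E'
from h import *
s=ctrl.sense()
for n in ("wrist","scene","side"):
    im=cv2.imread(f"pics/{n}0.png"); C=cam(n,s); print(n)
    show(blobs(im,"pink",12,C),blobs(im,"green",42,C,amin=60),blobs(im,"blue",8,C),blobs(im,"yellow",8,C),blobs(im,"dark",12,C,(80,200,262,400) if n=="wrist" else (225,130,320,190) if n=="scene" else (300,150,400,240)))
print(world([[376,282]],45,cam("scene",s)),world([[243,285]],45,cam("side",s)))
E
```

```text
wrist
green px [200.4  31.9] xy [455.1 135.2] size [42.  41.6] long-axis deg 87.3
blue px [379.6  66. ] xy [624.1 108.6] size [135.9  76.3] long-axis deg -78.1
yellow px [344.5 288.4] xy [ 603.1 -146.9] size [190.1  76.1] long-axis deg -78.2
dark px [153.9 334.2] xy [ 372.1 -219.3] size [268.1 181.9] long-axis deg 7.8
dark px [120.9 244.3] xy [343.2 -79.1] size [63.6 35. ] long-axis deg -17.9
scene
pink px [289.  206.8] xy [453.4  -6.3] size [85.1 42.6] long-axis deg -18.0
dark px [303.  164.1] xy [339.8 -79.6] size [57.9 28.7] long-axis deg -18.0
dark px [246.5 165.3] xy [ 455.8 -179.7] size [113.5  86.3] long-axis deg -78.2
side
pink px [299.9 225.2] xy [451.7  -3.4] size [94.  49.3] long-axis deg -18.9
green px [272.9 250.3] xy [450.8 140.8] size [46.5 40.1] long-axis deg -60.8
dark px [349.7 222.6] xy [335.5 -75. ] size [64.1 33.5] long-axis deg -18.3
dark px [323.7 197.3] xy [ 446.3 -142.3] size [89.5 53.5] long-axis deg 11.1
dark px [376.1 202. ] xy [ 296.5 -196.8] size [105.9  71. ] long-axis deg 68.7
[[452.7 268.7]] [[454. 275.]]
```

>>> carry_out(deltas=[[-1,20,-20,35,10,0,0],[-1,40,-40,70,20,0,0],[-1,60,-60,105,30,0,0],[-1,80,-79,140,40,0,0],[-1,80,-79,142,50,0,0]])

```text
time_s: 0.78
eef_pos: [444.4, -143.4, 149.9]
ee_rot: [-0.238, -0.665, -0.24, 0.666]
force: [0.2, 0.1, -0.6]
grip_width: 0.999
```

>>> carry_out(deltas=[[-1,0,0,0,10,0,0],[-1,0,0,0,20,0,0],[-1,0,0,0,29,0,0],[-1,0,0,0,29,0,0],[-1,0,0,0,29,0,0]])

```text
time_s: 1.4
eef_pos: [446.0, -142.0, 151.2]
ee_rot: [-0.069, -0.704, -0.069, 0.704]
force: [0.1, -0.4, -0.1]
grip_width: 1.002
```

```bash
cat >> h.py <<'E'
def pose():
    s=ctrl.sense(); M=rot(s["ee_rot"])
    print("t",round(s["time_s"],2),"tcp",s["eef_pos"],"tool y deg %.1f"%np.degrees(np.arctan2(M[1,1],M[0,1])),"tiltz",M[2,0].round(4),"F",s["force"],"w",round(s["grip_width"],3),"j",s["joints"])
E
python3 - <<'E'
from h import *
pose(); s,im,C=look("wrist","w1"); show(blobs(im,"dark",12,C,(170,80,390,400)))
s,im,C=look("scene","s1"); show(blobs(im,"blue",8,C,(200,230,340,340),50),blobs(im,"yellow",8,C)); 
E
```

```text
t 1.4 tcp [ 446.  -142.   151.2] tool y deg -78.8 tiltz -1.0 F [ 0.1 -0.4 -0.1] w 1.002 j [-0.6  0.3  1.8  0.   1.1  0.8]
dark px [321.  353.2] xy [ 288.3 -214.6] size [137.3  81.5] long-axis deg 68.3
dark px [385.  312.3] xy [ 352.3 -261.1] size [70.   9.7] long-axis deg 17.3
dark px [190.3 298.3] xy [329.4 -73.5] size [101.6  42.3] long-axis deg -17.8
dark px [287.7 191.1] xy [ 450.7 -146.9] size [89.1 43.4] long-axis deg 11.4
```

View pics/w1.png

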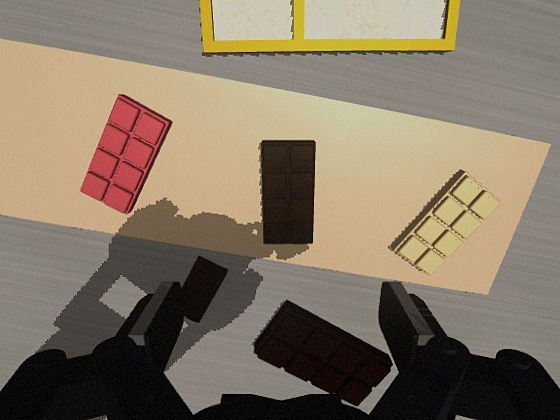

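The close view confirms it: the bar at (287,191) is 89x43 mm and lies on the parchment. The small (205,288) and large (322,350) ones are look-alikes. Descending to grasp.

>>> carry_out(deltas=[[-0.4,40,5.7,-3.7,0,0,0],[-0.4,80,5.7,-3.7,0,0,0],[-0.4,110,5.7,-3.7,0,0,0],[-0.4,130,5.7,-3.7,0,0,0],[-0.4,139,5.7,-3.7,0,0,0]])

```text
time_s: 2.12
eef_pos: [450.4, -146.7, 11.4]
ee_rot: [-0.068, -0.703, -0.068, 0.704]
force: [0.0, -1.2, 0.5]
grip_width: 0.701
```

>>> carry_out(deltas=[[-0.4,5,0,0,0,0,0],[-0.2,5.5,0,0,0,0,0],[0.1,5.5,0,0,0,0,0],[0.3,5.5,0,0,0,0,0],[0.3,5.5,0,0,0,0,0]], newtons=30)

```text
time_s: 2.75
eef_pos: [451.1, -147.1, 7.4]
ee_rot: [0.068, 0.704, 0.068, -0.704]
force: [-1.5, 0.7, 6.1]
grip_width: 0.505
```

```bash
cat >> h.py <<'E'
def go(x,y,z,yaw):
    s=ctrl.sense(); M=rot(s["ee_rot"]); d=M.T@(np.array([x,y,z])-s["eef_pos"])
    a=np.degrees(np.arctan2(M[1,1],M[0,1])); t=-(yaw-a+180)%360; t=t-360 if t>180 else t
    print("shift",d,"turn about tool x %.1f"%t)
E
python3 - <<'E'
from h import *
pose()
s,im,C=look("scene","s2"); cv2.imwrite("pics/s2c.png",cv2.resize(im[90:350,140:420],None,fx=2,fy=2))
hsv=cv2.cvtColor(im,cv2.COLOR_BGR2HSV); print(hsv[262,234],hsv[326,300],im[212,171])
E
```

```text
t 2.75 tcp [ 451.1 -147.1    7.4] tool y deg -79.0 tiltz -1.0 F [-1.5  0.7  6.1] w 0.505 j [-0.6  0.5  1.9 -0.   0.7  0.8]
[  0   0 141] [111 125 157] [145 145 145]
```

View pics/s2c.png

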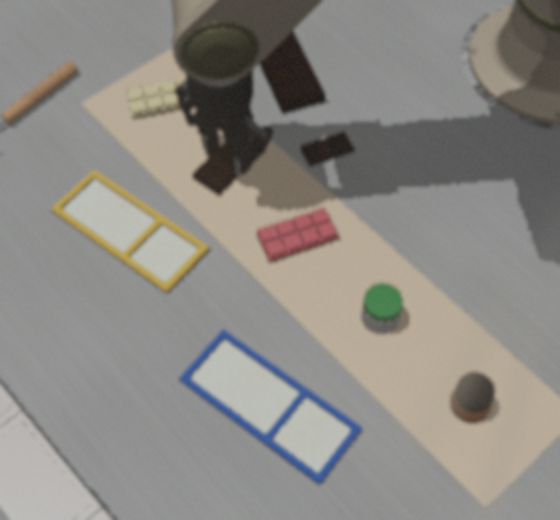

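Crop of the scene: jaws on the dark bar at (215,170). Blue tray corners are at (224,332), (181,380), (320,482) and (361,430). Tin at (383,302), jar at (473,390). Lifting now, and measuring the blue tray.

>>> carry_out(deltas=[[0.3,-15,0,0,0,0,0],[0.3,-40,0,0,0,0,0],[0.3,-70,0,0,-10,0,0],[0.3,-70,0,0,-20,0,0],[0.3,-70,0,0,-30,0,0]])

```text
time_s: 3.42
eef_pos: [450.9, -147.0, 77.9]
ee_rot: [0.25, 0.662, 0.249, -0.661]
force: [-0.2, -0.1, -1.2]
grip_width: 0.503
```

```bash
python3 - <<'E'
from h import *
pose()
RNG["blue"]=[(105,90,50),(125,255,255)];RNG["yellow"]=[(15,110,90),(32,255,255)]
for n,f in (("scene","s2"),("side","side0")):
    im=cv2.imread(f"pics/{f}.png"); C=cam(n,None)
    show(blobs(im,"blue",8,C),blobs(im,"yellow",8,C))
    if n=="scene":
        w=world(np.array([[224,332],[181,380],[320,482],[361,430]])/2+[139.75,89.75],8,C); print(w,w.mean(0))
E
```

```text
t 3.42 tcp [ 450.9 -147.    77.9] tool y deg -48.7 tiltz -1.0 F [-0.2 -0.1 -1.2] w 0.503 j [-0.6  0.4  1.8  0.   0.9  0.3]
[[599.7  37.8]
 [671.4  53.1]
 [631.7 234.8]
 [562.1 221.1]] [616.2 136.7]
blue px [218.4 242.6] xy [616.7 136.1] size [192.6  79.5] long-axis deg -77.8
yellow px [ 70.3 414. ] xy [596.1 690.5] size [133.2  39.8] long-axis deg 29.7
yellow px [527.4 103. ] xy [   10.8 -1021.7] size [170.1  72.8] long-axis deg -86.6
yellow px [544.   21.8] xy [  101.8 -1921. ] size [541.8 202.3] long-axis deg -83.9
```

>>> carry_out(deltas=[[0.3,-8,-12,-45,-10,0,0],[0.3,-15,-25,-100,-20,0,0],[0.3,-20,-39,-155,-30,0,0],[0.3,-20,-53,-210,-40,0,0],[0.3,-20,-66,-265,-50,0,0]])

```text
time_s: 4.05
eef_pos: [608.3, 78.5, 97.9]
ee_rot: [0.506, 0.494, 0.506, -0.494]
force: [-0.3, -0.7, -0.1]
grip_width: 0.502
```

```bash
python3 - <<'E'
from h import *
pose(); go(623.6,103.1,97,12)
E
```

```text
t 4.05 tcp [608.3  78.5  97.9] tool y deg 1.3 tiltz -1.0 F [-0.3 -0.7 -0.1] w 0.502 j [-0.1  0.6  1.4 -0.   1.1 -0.1]
shift [  0.9  15.9 -24.2] turn about tool x 169.3
```

>>> carry_out(deltas=[[0.3,0,8,-12,-5,0,0],[0.3,0,16,-24,-10.7,0,0],[0.3,0,16,-24,-10.7,0,0],[0.3,0,16,-24,-10.7,0,0],[0.3,0,16,-24,-10.7,0,0]])

```text
time_s: 4.68
eef_pos: [622.8, 100.5, 97.1]
ee_rot: [0.548, 0.447, 0.548, -0.447]
force: [-0.3, 0.8, -1.3]
grip_width: 0.506
```

```bash
sed -i 's/t=-(yaw-a+180)%360; t=t-360 if t>180 else t/t=(a-yaw+180)%360-180/; s/(100,120,60)/(105,90,50)/' h.py; python3 - <<'E'
from h import *
pose(); go(623.6,103.1,97,12)
s,im,C=look("wrist","w2"); show(blobs(im,"blue",8,C),blobs(im,"dark",80,C,(180,100,390,420)))
E
```

```text
t 4.67 tcp [622.8 100.5  97.1] tool y deg 11.6 tiltz -1.0 F [-0.3  0.8 -1.3] w 0.506 j [-0.   0.7  1.3 -0.   1.2 -0.2]
shift [ 0.1  1.3 -2.4] turn about tool x -0.4
blue px [293.8 126.6] xy [616.6 145. ] size [169.5  75.9] long-axis deg -78.0
dark px [373.8 321.6] xy [678.9  78.6] size [21.4  8.7] long-axis deg -39.5
dark px [282.8 320.9] xy [631.5  69.1] size [146.7 129. ] long-axis deg -78.4
```

View pics/w2.png

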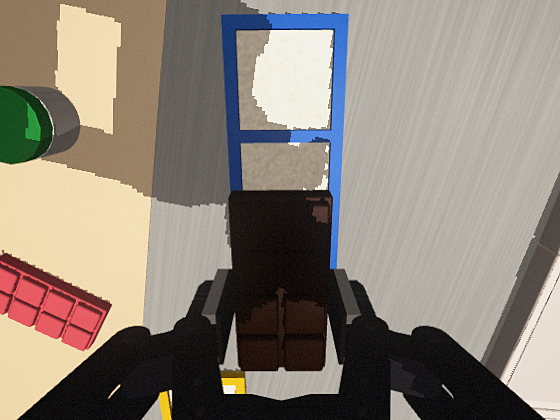

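The bar is held straight: far end at row 190, near end at row 370. Tray far edge is at row 15. Now the bar's offset along the jaws.

```bash
python3 - <<'E'
from h import *
s=ctrl.sense(); C=cam("wrist",s); M=rot(s["ee_rot"])
w=world([[281,192],[282,370]],105.7,C); print(w,np.linalg.norm(w[0]-w[1]))
c=w.mean(0); print("offset tool yz",(M.T@np.r_[c-s["eef_pos"][:2],0])[1:])
t=world([[222,15],[348,15]],8,C); print(t,t.mean(0)-95*np.array([-.208,.978]))
E
```

```text
[[613.6 146.6]
 [632.1  59.2]] 89.35999560538603
offset tool yz [ 0.5 -2.4]
[[562.9 219.8]
 [636.2 234.8]] [619.3 134.4]
```

>>> carry_out(deltas=[[0.3,20,2.9,1.4,-0.4,0,0],[0.3,45,2.9,1.4,-0.4,0,0],[0.3,65,2.9,1.4,-0.4,0,0],[0.3,76,2.9,1.4,-0.4,0,0],[0.3,81,2.9,1.4,-0.4,0,0]])

```text
time_s: 5.35
eef_pos: [626.1, 100.2, 15.1]
ee_rot: [0.55, 0.444, 0.55, -0.445]
force: [0.4, -0.7, -0.6]
grip_width: 0.502
```

>>> carry_out(deltas=[[0.3,3,0,0,0,0,0],[0.3,5,0,0,0,0,0],[0.3,5.6,0,0,0,0,0],[0.3,5.6,0,0,0,0,0],[0.3,5.6,0,0,0,0,0]])

```text
time_s: 5.98
eef_pos: [626.3, 100.3, 10.5]
ee_rot: [0.55, 0.445, 0.55, -0.444]
force: [-0.8, 0.1, 0.0]
grip_width: 0.502
```

>>> carry_out(deltas=[[0.3,0.8,0,0,0,0,0],[0.3,0.8,0,0,0,0,0],[-0.1,0.8,0,0,0,0,0],[-0.25,0.8,0,0,0,0,0],[-0.3,0.8,0,0,0,0,0]])

```text
time_s: 6.6
eef_pos: [626.1, 100.2, 9.2]
ee_rot: [0.55, 0.444, 0.55, -0.445]
force: [-1.0, -0.4, -0.1]
grip_width: 0.65
```

>>> carry_out(deltas=[[-0.3,-20,0,0,0,0,0],[-0.3,-60,0,0,0,0,0],[-0.3,-110,0,0,0,0,0],[-0.6,-110,0,0,0,0,0],[-1,-110,0,0,0,0,0]])

```text
time_s: 7.22
eef_pos: [625.9, 100.3, 119.7]
ee_rot: [0.55, 0.445, 0.55, -0.445]
force: [-0.0, -1.0, -0.6]
grip_width: 0.981
```

```bash
python3 - <<'E'
from h import *
pose()
s,im,C=look("wrist","w3"); show(blobs(im,"blue",8,C),blobs(im,"dark",17,C,(190,60,370,310)),blobs(im,"green",42,C),blobs(im,"pink",14,C))
go(454,138,110,12)
E
```

```text
t 7.22 tcp [625.9 100.3 119.7] tool y deg 12.1 tiltz -1.0 F [-0.  -1.  -0.6] w 0.981 j [-0.   0.6  1.3 -0.   1.2 -0.2]
blue px [280.7 144.1] xy [618.5 135.5] size [188.7  76.1] long-axis deg -78.1
dark px [285.8 204.3] xy [626.3 100.4] size [90.6 43. ] long-axis deg -77.6
green px [ 32.3 116.5] xy [460.6 136.5] size [43.3 42.2] long-axis deg 88.0
pink px [ 85.  320.9] xy [480.9 -30.9] size [17.4 17.2] long-axis deg -88.6
pink px [ 60.1 306.1] xy [460.9 -21.2] size [20.6 18.7] long-axis deg -18.6
pink px [ 90.6 300.4] xy [488.4 -10. ] size [19.9 14.8] long-axis deg -43.4
pink px [ 34.1 292.6] xy [440.9 -12.1] size [22.8 20.7] long-axis deg 73.0
pink px [ 10.5 281.4] xy [419.8  -7.1] size [18.8 18.4] long-axis deg 72.8
pink px [ 65.9 285.5] xy [468.1   0.8] size [26.7 21.7] long-axis deg 69.1
pink px [ 43.4 274.1] xy [447.   6.] size [20. 19.] long-axis deg -19.3
pink px [ 16.5 262. ] xy [426.8  13.1] size [19.6 19.1] long-axis deg 70.4
shift [   9.1 -159.9  -72.9] turn about tool x 0.1
```

View pics/w3.png

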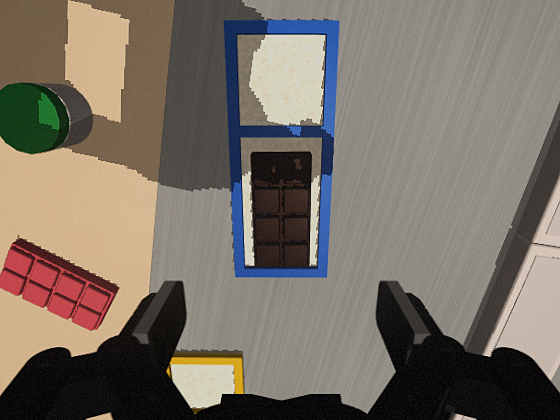

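Dark bar lies in the long pocket: rows 152–268, centre within 2 mm of the pocket's, aligned to 1°. Next, over the tin at (42,118).

>>> carry_out(deltas=[[-1,0,-40,-18,0,0,0],[-1,0,-90,-40,0,0,0],[-1,0,-140,-62,0,0,0],[-1,0,-159,-70.6,0,0,0],[-1,0,-159,-70.6,0,0,0]])

```text
time_s: 7.9
eef_pos: [454.8, 136.2, 119.0]
ee_rot: [0.55, 0.444, 0.551, -0.445]
force: [0.3, 0.2, 0.0]
grip_width: 0.998
```

```bash
python3 - <<'E'
from h import *
pose()
s,im,C=look("wrist","w4"); g=blobs(im,"green",42,C,amin=60); show(g); show(blobs(im,"dark",45,C,(100,0,400,200)),blobs(im,"amber",20,C,(150,0,420,200)))
go(*g[0][2],17,12)
E
```

```text
t 7.9 tcp [454.8 136.2 119. ] tool y deg 12.1 tiltz -1.0 F [0.3 0.2 0. ] w 0.998 j [ 0.   0.3  1.8  0.   1.  -0.2]
green px [280.2 222.3] xy [454.5 136.3] size [43.1 42.6] long-axis deg -26.3
dark px [280.  195.8] xy [449.4 157.6] size [24.   5.4] long-axis deg 12.2
dark px [334.8  17.3] xy [457.2 261.1] size [41.4 23.9] long-axis deg 12.4
amber px [316.  31.] xy [451.5 260.2] size [38.7 15.6] long-axis deg -18.7
shift [102.2  -1.3  -0.7] turn about tool x 0.1
```

>>> carry_out(deltas=[[-1,30,-0.3,0,0,0,0],[-1,60,-0.3,0,0,0,0],[-1,85,-0.3,0,0,0,0],[-0.6,98,-0.3,0,0,0,0],[-0.4,102,-0.3,0,0,0,0]])

```text
time_s: 8.57
eef_pos: [455.9, 135.7, 16.8]
ee_rot: [0.55, 0.444, 0.55, -0.445]
force: [-0.1, 1.2, 0.5]
grip_width: 0.703
```

>>> carry_out(deltas=[[-0.3,0,0,0,0,0,0],[-0.1,0,0,0,0,0,0],[0.1,0,0,0,0,0,0],[0.3,0,0,0,0,0,0],[0.3,0,0,0,0,0,0]], newtons=30)

```text
time_s: 9.2
eef_pos: [456.0, 135.9, 18.2]
ee_rot: [0.55, 0.445, 0.55, -0.444]
force: [-2.1, -0.5, 5.6]
grip_width: 0.502
```

>>> carry_out(deltas=[[0.3,-10,0,0,0,0,0],[0.3,-30,0,0,0,0,0],[0.3,-60,0,0,0,0,0],[0.3,-80,0,0,0,0,0],[0.3,-80,0,0,0,0,0]])

```text
time_s: 9.82
eef_pos: [456.3, 136.0, 98.9]
ee_rot: [0.551, 0.445, 0.549, -0.444]
force: [-0.5, -1.5, -1.2]
grip_width: 0.501
```

```bash
python3 - <<'E'
from h import *
pose()
c=np.array([618.6,135.2])+57*np.array([-.208,.978]); print(c); go(*c,97,12)
E
```

```text
t 9.82 tcp [456.3 136.   98.9] tool y deg 12.1 tiltz -1.0 F [-0.5 -1.5 -1.2] w 0.501 j [ 0.   0.4  1.8  0.   1.  -0.2]
[606.7 190.9]
shift [  2.4 158.6 -22.2] turn about tool x 0.1
```

>>> carry_out(deltas=[[0.3,0,40,-6,0,0,0],[0.3,0,90,-13,0,0,0],[0.3,0,135,-19,0,0,0],[0.3,0,159,-23,0,0,0],[0.3,0,159,-23,0,0,0]])

```text
time_s: 10.45
eef_pos: [606.4, 191.9, 95.6]
ee_rot: [0.55, 0.444, 0.55, -0.445]
force: [-1.6, -0.1, -1.1]
grip_width: 0.504
```

```bash
python3 - <<'E'
from h import *
pose(); go(606.7,190.9,21.5,12)
s,im,C=look("wrist","w5"); show(blobs(im,"green",s["eef_pos"][2]+24.5,C))
E
```

```text
t 10.45 tcp [606.4 191.9  95.6] tool y deg 12.1 tiltz -1.0 F [-1.6 -0.1 -1.1] w 0.504 j [ 0.1  0.7  1.3  0.   1.2 -0.1]
shift [74.1  0.2  1.1] turn about tool x 0.1
green px [280.2 305.8] xy [605.5 195.3] size [47.4 42. ] long-axis deg -74.9
```

>>> carry_out(deltas=[[0.3,20,0,2,0,0,0],[0.3,40,0,2,0,0,0],[0.3,58,0,2,0,0,0],[0.3,68,0,2,0,0,0],[0.3,72,0,2,0,0,0]])

```text
time_s: 11.12
eef_pos: [606.4, 189.7, 25.0]
ee_rot: [0.55, 0.444, 0.55, -0.445]
force: [0.7, -0.0, -1.5]
grip_width: 0.501
```

>>> carry_out(deltas=[[0.3,1,0,0,0,0,0],[0.3,2,0,0,0,0,0],[0.3,3,0,0,0,0,0],[0.3,3,0,0,0,0,0],[0.3,3,0,0,0,0,0]])

```text
time_s: 11.75
eef_pos: [606.7, 189.8, 22.5]
ee_rot: [0.55, 0.445, 0.55, -0.444]
force: [-0.1, 0.8, -0.9]
grip_width: 0.506
```

>>> carry_out(deltas=[[0.3,0.6,0,0,0,0,0],[0.3,1.2,0,0,0,0,0],[0.3,1.8,0,0,0,0,0],[0.3,1.8,0,0,0,0,0],[0.3,1.8,0,0,0,0,0]])

```text
time_s: 12.38
eef_pos: [606.7, 189.8, 21.3]
ee_rot: [0.55, 0.445, 0.55, -0.444]
force: [-3.6, -1.5, 5.4]
grip_width: 0.504
```

Contact at 5 N: seated. Release and rise.

>>> carry_out(deltas=[[0.1,0,0,0,0,0,0],[-0.2,0,0,0,0,0,0],[-0.4,0,0,0,0,0,0],[-0.5,0,0,0,0,0,0],[-0.5,0,0,0,0,0,0]])

```text
time_s: 13.0
eef_pos: [606.6, 189.8, 20.5]
ee_rot: [0.55, 0.445, 0.55, -0.445]
force: [0.3, -0.1, 0.5]
grip_width: 0.745
```

>>> carry_out(deltas=[[-0.5,-20,0,0,0,0,0],[-0.5,-60,0,0,0,0,0],[-0.8,-95,0,0,0,0,0],[-1,-95,0,0,0,0,0],[-1,-95,0,0,0,0,0]])

```text
time_s: 13.62
eef_pos: [606.4, 189.7, 115.7]
ee_rot: [0.55, 0.444, 0.55, -0.445]
force: [0.5, 0.1, -0.1]
grip_width: 1.003
```

```bash
python3 - <<'E'
from h import *
pose()
s,im,C=look("wrist","w6"); show(blobs(im,"green",45,C,amin=60),blobs(im,"blue",8,C))
go(453,-5,150,72)
E
```

```text
t 13.62 tcp [606.4 189.7 115.7] tool y deg 12.1 tiltz -1.0 F [ 0.5  0.1 -0.1] w 1.003 j [ 0.1  0.7  1.3  0.   1.2 -0.1]
green px [280.8 225.1] xy [606.3 191.6] size [45.  42.2] long-axis deg -77.9
blue px [281.3 259.8] xy [618.4 135.9] size [190.5  76.2] long-axis deg -78.0
shift [ -34.7 -190.6  158.3] turn about tool x -59.9
```

View pics/w6.png

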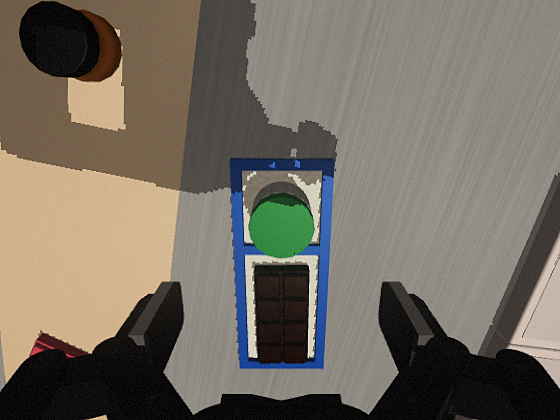

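Tin (281,225) stands in the square pocket, centred within 1 mm; the bar is unmoved. On to the ruby bar.

>>> carry_out(deltas=[[-1,0,-38,32,-10,0,0],[-1,0,-76,64,-20,0,0],[-1,-10,-114,96,-30,0,0],[-1,-15,-152,128,-40,0,0],[-1,-20,-190,158,-50,0,0]])

```text
time_s: 14.3
eef_pos: [452.5, -5.6, 135.1]
ee_rot: [0.686, 0.168, 0.687, -0.168]
force: [0.9, -0.1, -0.5]
grip_width: 0.999
```

>>> carry_out(deltas=[[-1,0,0,0,-10,0,0],[-1,0,0,0,-10,0,0],[-1,0,0,0,-10,0,0],[-1,0,0,0,-10,0,0],[-1,0,0,0,-10,0,0]])

```text
time_s: 14.92
eef_pos: [454.0, -4.3, 135.4]
ee_rot: [0.698, 0.11, 0.699, -0.11]
force: [0.1, -0.5, 0.7]
grip_width: 1.002
```

```bash
sed -i 's/(165,90,80)/(160,70,50)/' h.py; python3 - <<'E'
from h import *
pose()
s,im,C=look("wrist","w7"); hsv=cv2.cvtColor(im,cv2.COLOR_BGR2HSV)
m=cv2.inRange(hsv,np.array((160,70,40)),np.array((180,255,255)))|cv2.inRange(hsv,np.array((0,110,60)),np.array((4,255,255)))
m=cv2.morphologyEx(m,cv2.MORPH_CLOSE,np.ones((7,7)))
for c in cv2.findContours(m,0,1)[0]:
    if cv2.contourArea(c)>500: print(cv2.boundingRect(c),cv2.minAreaRect(world(c,14,C).astype(np.float32)))
E
```

```text
t 14.93 tcp [454.   -4.3 135.4] tool y deg 72.1 tiltz -1.0 F [ 0.1 -0.5  0.7] w 1.002 j [-0.3  0.3  1.8 -0.   1.  -1.5]
(250, 148, 57, 109) ((453.1910400390625, -6.674957275390625), (43.05847930908203, 89.89351654052734), 71.20738983154297)
```

>>> carry_out(deltas=[[-0.4,35,-2.5,0,0.8,0,0],[-0.4,70,-2.5,0,0.8,0,0],[-0.4,100,-2.5,0,0.8,0,0],[-0.4,117,-2.5,0,0.8,0,0],[-0.4,124,-2.5,0,0.8,0,0]])

```text
time_s: 15.6
eef_pos: [452.9, -6.8, 10.8]
ee_rot: [0.697, 0.115, 0.698, -0.115]
force: [0.1, 0.3, -0.2]
grip_width: 0.699
```

>>> carry_out(deltas=[[-0.4,4,0,0,0,0,0],[-0.2,5,0,0,0,0,0],[0.1,5,0,0,0,0,0],[0.3,5,0,0,0,0,0],[0.3,5,0,0,0,0,0]], newtons=30)

```text
time_s: 16.23
eef_pos: [453.5, -7.0, 7.2]
ee_rot: [0.698, 0.115, 0.697, -0.115]
force: [-1.9, 1.1, 6.2]
grip_width: 0.499
```

>>> carry_out(deltas=[[0.3,-15,0,0,0,0,0],[0.3,-40,0,0,0,0,0],[0.3,-80,0,0,10,0,0],[0.3,-90,0,0,20,0,0],[0.3,-90,0,0,29,0,0]])

```text
time_s: 16.85
eef_pos: [453.7, -7.0, 98.4]
ee_rot: [0.647, 0.288, 0.645, -0.287]
force: [-0.5, -0.1, -1.2]
grip_width: 0.498
```

```bash
python3 - <<'E'
from h import *
pose(); c=np.array([603.1,-146.9])+34*np.array([.204,-.979]); print(c); go(*c,97,11.8)
E
```

```text
t 16.85 tcp [453.7  -7.   98.4] tool y deg 42.0 tiltz -1.0 F [-0.5 -0.1 -1.2] w 0.498 j [-0.3  0.3  1.9 -0.   0.9 -1. ]
[ 610.  -180.2]
shift [  2.    0.3 233.3] turn about tool x 30.2
```

>>> carry_out(deltas=[[0.3,0,0,45,7,0,0],[0.3,0,0,100,14,0,0],[0.3,0,0,155,21,0,0],[0.3,0,0,205,28,0,0],[0.3,0,0,233,30.2,0,0]])

```text
time_s: 17.48
eef_pos: [611.0, -181.1, 97.2]
ee_rot: [0.549, 0.445, 0.549, -0.445]
force: [-0.7, 1.2, -0.8]
grip_width: 0.505
```

>>> carry_out(deltas=[[0.3,0,0,0,0,0,0],[0.3,0,0,0,0,0,0],[0.3,0,0,0,0,0,0],[0.3,0,0,0,0,0,0],[0.3,0,0,0,0,0,0]])

```text
time_s: 18.1
eef_pos: [610.0, -179.0, 96.8]
ee_rot: [0.55, 0.444, 0.55, -0.444]
force: [0.4, -0.2, -0.6]
grip_width: 0.501
```

```bash
python3 - <<'E'
from h import *
pose()
s,im,C=look("wrist","w8"); show(blobs(im,"yellow",8,C,(200,0,360,300)))
E
```

```text
t 18.1 tcp [ 610.  -179.    96.8] tool y deg 12.1 tiltz -1.0 F [ 0.4 -0.2 -0.6] w 0.501 j [-0.5  0.7  1.3 -0.   1.2 -0.7]
yellow px [282.2 108.3] xy [ 595.3 -108.9] size [111.6  75.8] long-axis deg -78.2
```

View pics/w8.png

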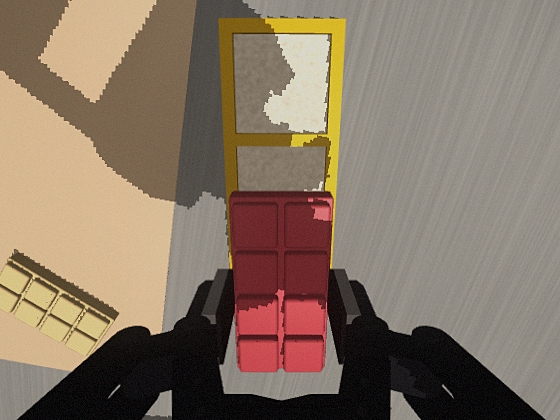

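Tray far edge at row 18. The ruby bar is held straight (rows 192–372), and the tray fix agrees with the first to 0.5 mm.

>>> carry_out(deltas=[[0.3,20,0,3.4,0.3,0,0],[0.3,45,0,3.4,0.3,0,0],[0.3,65,0,3.4,0.3,0,0],[0.3,76,0,3.4,0.3,0,0],[0.3,82,0,3.4,0.3,0,0]])

```text
time_s: 18.77
eef_pos: [610.7, -182.6, 14.0]
ee_rot: [0.549, 0.446, 0.549, -0.446]
force: [0.2, 0.0, -0.5]
grip_width: 0.501
```

>>> carry_out(deltas=[[0.3,2,0,0,0,0,0],[0.3,4,0,0,0,0,0],[0.3,5.3,0,0,0,0,0],[0.3,5.3,0,0,0,0,0],[0.3,5.3,0,0,0,0,0]])

```text
time_s: 19.4
eef_pos: [611.0, -182.7, 10.2]
ee_rot: [0.549, 0.446, 0.548, -0.446]
force: [-1.4, 0.6, 5.9]
grip_width: 0.499
```

Contact felt. Release and rise.

>>> carry_out(deltas=[[0.1,0,0,0,0,0,0],[-0.1,0,0,0,0,0,0],[-0.25,0,0,0,0,0,0],[-0.3,0,0,0,0,0,0],[-0.3,0,0,0,0,0,0]])

```text
time_s: 20.02
eef_pos: [610.7, -182.6, 9.2]
ee_rot: [0.549, 0.446, 0.549, -0.446]
force: [0.2, -0.2, 0.1]
grip_width: 0.651
```

>>> carry_out(deltas=[[-0.3,-20,0,0,0,0,0],[-0.3,-60,0,0,0,0,0],[-0.3,-110,0,0,0,0,0],[-0.6,-110,0,0,0,0,0],[-1,-110,0,0,0,0,0]])

```text
time_s: 20.65
eef_pos: [610.5, -182.5, 119.6]
ee_rot: [0.549, 0.446, 0.549, -0.446]
force: [-0.2, 0.6, 0.4]
grip_width: 0.984
```

```bash
python3 - <<'E'
from h import *
pose()
s,im,C=look("wrist","w9"); hsv=cv2.cvtColor(im,cv2.COLOR_BGR2HSV); show(blobs(im,"yellow",8,C,(180,0,380,300)))
m=cv2.inRange(hsv,np.array((160,70,40)),np.array((180,255,255)))|cv2.inRange(hsv,np.array((0,110,60)),np.array((4,255,255)))
m=cv2.morphologyEx(m,cv2.MORPH_CLOSE,np.ones((7,7)))
for c in cv2.findContours(m,0,1)[0]:
    if cv2.contourArea(c)>500: print(cv2.boundingRect(c),cv2.minAreaRect(world(c,18,C).astype(np.float32)))
go(453,270,120,12)
E
```

```text
t 20.65 tcp [ 610.5 -182.5  119.6] tool y deg 11.8 tiltz -1.0 F [-0.2  0.6  0.4] w 0.984 j [-0.5  0.7  1.3  0.   1.2 -0.7]
yellow px [282.5 236.9] xy [ 613.7 -197.1] size [86.4 75.8] long-axis deg -78.2
yellow px [316.6  60.1] xy [604.1 -88.4] size [74.9 50. ] long-axis deg -78.0
(251, 152, 61, 116) ((610.8192749023438, -182.04177856445312), (42.89982604980469, 89.94441986083984), 11.665619850158691)
shift [  -0.7  -61.5 -475. ] turn about tool x -0.2
```

>>> carry_out(deltas=[[-1,0,-7,-45,0,0,0],[-1,0,-14,-105,0,0,0],[-1,0,-21,-165,0,0,0],[-1,0,-29,-225,0,0,0],[-1,0,-37,-285,0,0,0]])

```text
time_s: 21.32
eef_pos: [514.8, 90.5, 118.5]
ee_rot: [0.548, 0.446, 0.549, -0.446]
force: [0.9, 0.5, -0.8]
grip_width: 0.995
```

>>> carry_out(deltas=[[-1,0,-6,-55,0,0,0],[-1,0,-12,-110,0,0,0],[-1,0,-18,-155,0,0,0],[-1,0,-24,-188,0,0,0],[-1,0,-24,-188,0,0,0]])

```text
time_s: 21.95
eef_pos: [452.9, 269.3, 118.4]
ee_rot: [0.549, 0.445, 0.55, -0.446]
force: [-0.8, -0.4, -0.4]
grip_width: 1.003
```

```bash
python3 - <<'E'
from h import *
pose()
s,im,C=look("wrist","w10"); show(blobs(im,"dark",45,C,(190,100,370,330),60),blobs(im,"amber",20,C,(150,50,420,300),60))
E
```

```text
t 21.95 tcp [452.9 269.3 118.4] tool y deg 12.0 tiltz -1.0 F [-0.8 -0.4 -0.4] w 1.003 j [0.3 0.4 1.6 0.  1.1 0.1]
dark px [284.4 204.1] xy [455.1 280.5] size [48.4 37.9] long-axis deg -78.0
amber px [286.7 187.9] xy [453.3 289.2] size [40.5 19.2] long-axis deg 12.0
```

View pics/w10.png

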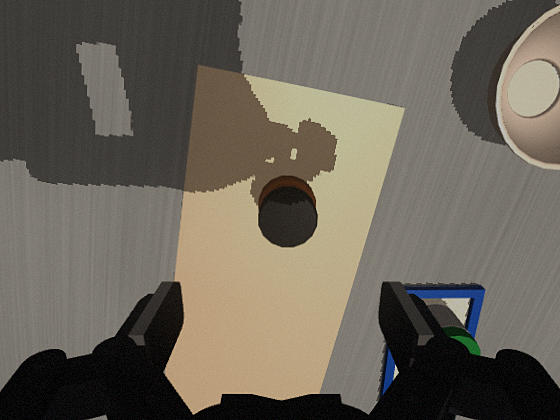

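Jar lid is a circle centred at (288,217), about 60 px across; the bowl is well clear at upper right.

```bash
python3 - <<'E'
from h import *
s=ctrl.sense();C=cam("wrist",s); w=world([[288,217],[258,217],[318,217],[288,247]],45,C); print(w, np.linalg.norm(w[1]-w[2])); go(*w[0],18,12)
E
```

```text
[[456.8 276.2]
 [437.5 272.1]
 [476.2 280.3]
 [461.4 255. ]] 39.52540127474443
shift [100.5   4.9  -7.1] turn about tool x -0.1
```

>>> carry_out(deltas=[[-1,30,5,-6.5,0,0,0],[-1,60,5,-6.5,0,0,0],[-1,85,5,-6.5,0,0,0],[-0.6,99,5,-6.5,0,0,0],[-0.4,103.5,5,-6.5,0,0,0]])

```text
time_s: 22.62
eef_pos: [457.9, 274.7, 15.2]
ee_rot: [0.548, 0.446, 0.549, -0.447]
force: [0.1, -0.6, 0.2]
grip_width: 0.707
```

>>> carry_out(deltas=[[-0.3,0,0,0,0,0,0],[-0.1,0,0,0,0,0,0],[0.1,0,0,0,0,0,0],[0.3,0,0,0,0,0,0],[0.3,0,0,0,0,0,0]], newtons=30)

```text
time_s: 23.25
eef_pos: [458.1, 275.4, 16.6]
ee_rot: [0.549, 0.446, 0.549, -0.446]
force: [-2.0, -1.2, 6.5]
grip_width: 0.46
```

>>> carry_out(deltas=[[0.3,-10,0,0,0,0,0],[0.3,-30,0,0,0,0,0],[0.3,-65,0,0,0,0,0],[0.3,-95,0,0,0,0,0],[0.3,-95,0,0,0,0,0]])

```text
time_s: 23.88
eef_pos: [458.9, 275.8, 113.1]
ee_rot: [0.55, 0.447, 0.548, -0.444]
force: [-0.1, -0.1, -2.0]
grip_width: 0.457
```

```bash
python3 - <<'E'
from h import *
pose(); c=np.array([603.2,-147.1])+57*np.array([-.204,.979]); print(c); go(*c,108,11.8)
s,im,C=look("wrist","w11"); cv2.imwrite("pics/w11c.png",im[150:400,150:420])
E
```

```text
t 23.88 tcp [458.9 275.8 113.1] tool y deg 11.8 tiltz -1.0 F [-0.1 -0.1 -2. ] w 0.457 j [0.3 0.5 1.6 0.  1.1 0.1]
[591.6 -91.3]
shift [  5.2  54.7 386.5] turn about tool x 0.0
```

View pics/w11c.png

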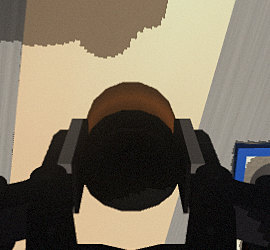

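Jar is held by its lid and upright, lid at crop (130,160). Carrying it to the yellow tray.

>>> carry_out(deltas=[[0.3,0,5,35,0,0,0],[0.3,0,12,85,0,0,0],[0.3,0,19,135,0,0,0],[0.3,0,26,185,0,0,0],[0.3,0,33,235,0,0,0]])

```text
time_s: 24.55
eef_pos: [537.9, 50.5, 109.5]
ee_rot: [0.548, 0.446, 0.549, -0.446]
force: [0.3, 0.5, -0.8]
grip_width: 0.459
```

>>> carry_out(deltas=[[0.3,0,7,50,0,0,0],[0.3,0,13,95,0,0,0],[0.3,0,18,130,0,0,0],[0.3,0,22,151,0,0,0],[0.3,0,22,151,0,0,0]])

```text
time_s: 25.18
eef_pos: [590.5, -91.8, 109.8]
ee_rot: [0.548, 0.446, 0.549, -0.446]
force: [1.1, 0.9, -0.9]
grip_width: 0.457
```

```bash
python3 - <<'E'
from h import *
pose(); go(591.6,-91.3,20.5,11.8)
s,im,C=look("wrist","w12"); cv2.imwrite("pics/w12c.png",im[100:420,130:430])
E
```

```text
t 25.18 tcp [590.5 -91.8 109.8] tool y deg 11.7 tiltz -1.0 F [ 1.1  0.9 -0.9] w 0.457 j [-0.4  0.6  1.4  0.   1.1 -0.6]
shift [89.3  1.3 -0.2] turn about tool x -0.1
```

View pics/w12c.png

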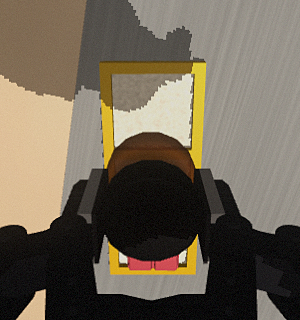

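>>> carry_out(deltas=[[0.3,20,0.8,1,0,0,0],[0.3,45,0.8,1,0,0,0],[0.3,67,0.8,1,0,0,0],[0.3,80,0.8,1,0,0,0],[0.3,86,0.8,1,0,0,0]])

```text
time_s: 25.85
eef_pos: [591.4, -91.3, 24.4]
ee_rot: [0.549, 0.446, 0.549, -0.446]
force: [-0.9, 0.0, -0.0]
grip_width: 0.452
```

>>> carry_out(deltas=[[0.3,1,0,0,0,0,0],[0.3,2,0,0,0,0,0],[0.3,2.5,0,0,0,0,0],[0.3,2.5,0,0,0,0,0],[0.3,2.5,0,0,0,0,0]])

```text
time_s: 26.48
eef_pos: [591.7, -92.1, 22.4]
ee_rot: [0.549, 0.446, 0.549, -0.446]
force: [0.6, 0.5, -0.9]
grip_width: 0.455
```

>>> carry_out(deltas=[[0.3,0.6,0,0,0,0,0],[0.3,1.2,0,0,0,0,0],[0.3,1.8,0,0,0,0,0],[0.3,1.8,0,0,0,0,0],[0.3,1.8,0,0,0,0,0]])

```text
time_s: 27.1
eef_pos: [591.6, -92.1, 20.5]
ee_rot: [0.549, 0.446, 0.549, -0.446]
force: [0.1, 0.5, -0.4]
grip_width: 0.455
```

>>> carry_out(deltas=[[0.3,0.6,0,0,0,0,0],[0.3,1.2,0,0,0,0,0],[0.3,1.5,0,0,0,0,0],[0.3,1.5,0,0,0,0,0],[0.3,1.5,0,0,0,0,0]])

```text
time_s: 27.72
eef_pos: [591.7, -92.2, 19.7]
ee_rot: [0.549, 0.446, 0.549, -0.446]
force: [-2.7, 0.7, 6.0]
grip_width: 0.458
```

Contact at 6 N. Release and rise.

>>> carry_out(deltas=[[0.15,0,0,0,0,0,0],[0,0,0,0,0,0,0],[-0.2,0,0,0,0,0,0],[-0.4,0,0,0,0,0,0],[-0.5,0,0,0,0,0,0]])

```text
time_s: 28.35
eef_pos: [591.6, -92.1, 18.9]
ee_rot: [0.549, 0.446, 0.549, -0.446]
force: [-0.0, 0.5, -0.4]
grip_width: 0.754
```

>>> carry_out(deltas=[[-0.5,-20,0,0,0,0,0],[-0.5,-60,0,0,0,0,0],[-0.8,-100,0,0,0,0,0],[-1,-150,0,0,0,0,0],[-1,-180,0,0,0,0,0]])

```text
time_s: 28.98
eef_pos: [592.0, -92.2, 201.6]
ee_rot: [0.55, 0.446, 0.548, -0.446]
force: [-0.3, 0.2, -1.2]
grip_width: 1.001
```

>>> carry_out(deltas=[[-1,-10,0,-40,0,0,0],[-1,-20,0,-70,0,0,0],[-1,-20,0,-70,0,0,0],[-1,-20,0,-70,0,0,0],[-1,-20,0,-70,0,0,0]])

```text
time_s: 29.6
eef_pos: [577.3, -24.4, 218.5]
ee_rot: [0.548, 0.446, 0.549, -0.446]
force: [-0.0, -0.2, -0.5]
grip_width: 1.003
```

```bash
python3 - <<'E'
from h import *
pose()
s,im,C=look("wrist","w13")
s,im,C=look("side","side1"); cv2.imwrite("pics/side1c.png",cv2.resize(im[130:340,130:380],None,fx=2.8,fy=2.8))
E
```

```text
t 29.6 tcp [577.3 -24.4 218.5] tool y deg 11.7 tiltz -1.0 F [-0.  -0.2 -0.5] w 1.003 j [-0.2  0.4  1.4 -0.   1.4 -0.4]
```

View pics/w13.png

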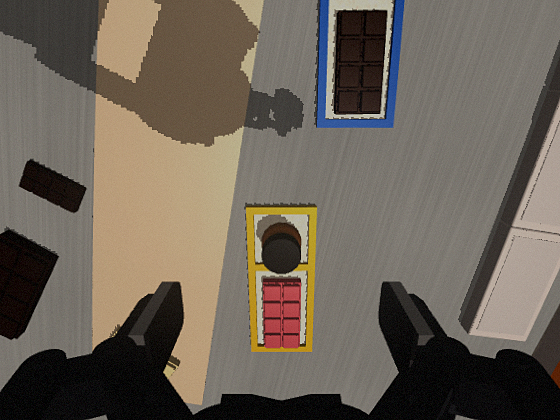

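View pics/side1c.png

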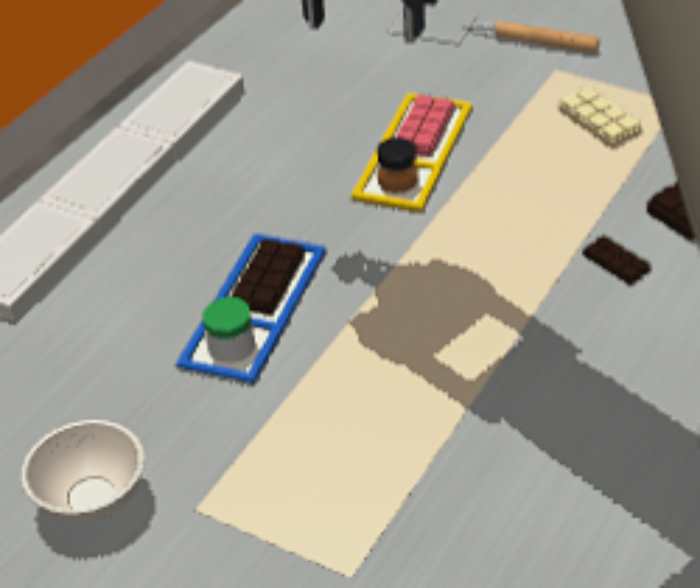

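All four goods sit upright or flat in their pockets. Jar is at wrist (281,252), ruby bar at (282,312), dark bar at (360,62), and the tin at side crop (230,330). White bar, bowl and spatula are where they were. One numeric check on the jar, then hand in.

```bash
python3 - <<'E'
from h import *
from rig import order
s=ctrl.sense(); w=world([[281,253]],48,cam("wrist",s))[0]; d=w-[591.6,-91.3]; print(w,d)
if np.linalg.norm(d)<7: print(order.finish_job())
E
```

```text
[590.9 -88.3] [-0.7  3. ]
the job is handed in; nothing more can be done
None
```

Both gift trays are made up and the job is handed in, at about 30 s of the 104 s allowed. I worked in the order asked: dark bar and green-lid tin into the blue tray, then ruby bar and amber jar into the yellow tray.

**Choice of dark bar:** I took the middle-sized one on the parchment, measured at 89 × 43 mm. The smaller and larger dark bars off the parchment were left alone.

**Last checks:**

| Item | Distance from pocket centre | Other findings |
|---|---|---|
| Dark bar | about 2 mm | flat, aligned to within 1° |
| Green-lid tin | about 1 mm | upright |
| Ruby bar | about 2 mm | flat, aligned to within 1° |
| Amber jar | about 3 mm | upright |

- **Setting down:** I lowered the tin, ruby bar and jar until I felt about 5–6 N of contact, then released. The dark bar was released at the computed floor height without a clear contact reading. The pictures afterwards show it lying flat in its pocket.
- **Left in place:** the final side view shows the white bar, bowl and spatula unmoved by eye; I did not measure them.
- **One disagreement:** the jar was held by its narrower lid (39 mm wide) rather than its 44 mm body. It held firmly and went down upright.

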